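Widen the light stand by one hole and seat the ring light

TASK

The small lamp stand is still set for a smaller lamp. Squeeze its two spring buttons and slide the sleeve slowly outward, without forcing it, until both buttons pop out again through the next pair of holes; then set the black ring light down gently on the two jaws so that it lies flat between their lips. Leave the dish of paper fragments on the stand, and the other things on the desk, where they are.

Things in the scene. Friction and masses are not known exactly. Their poses are not given: they have to be found in the camera images.
- light_stand: Grey lamp stand fixed to the desk: base plate 180 x 200 x 12 mm, a post at its far left corner, a level square tube along the far edge, two curved jaws on which the lamp lies. Origin: centre of the base's underside. Its x axis points away from the robot, from the jaws to the tube; its y axis runs along the tube to the post. Highest point: the post's knob, 125 mm.
- button_mid (a point): Point midway between the two spring buttons, on the tube's axis, 92 mm above the desk; it does not move with the sleeve. Axes as the stand's. The brass buttons, domes 9 mm across, are on the -x and +x sides of the tube and stand 5 mm proud of the sleeve: 36 mm over both. The sleeve is a bright square tube, 26 mm across and high. The jaws beside it reach up to only 64 mm above the desk.
- sleeve (a joint): How far (m) the sleeve, with the moving jaw, is slid out along the stand's -y, away from the post; 0 with the buttons in the first holes, as found (0.7 mm of play). It has three pairs of 10.5 mm holes in its sides, one pair for each lamp size, in a row towards the post, roughly 3 cm apart (uneven: find them by feel). It rubs with about 6 N; about 10 N more draw it over squeezed buttons; buttons that are out lock it.
- button_near (a joint): How far (m) the button on the stand's -x side is pressed in: 0 out, 0.005 flush with the sleeve (2 N), 0.007 under the sleeve's 2 mm wall. Flat pads gripping the sleeve over the buttons bring both flush; pull then, and the domes slip under its wall and ride there until a hole comes and they come out. They are damped: past 2 cm/s they may skip a hole. Out, each may bear 6 N of pull.
- button_far (a joint): The same for the button on the stand's +x side.
- seat (a point): Centre of the lamp's seat when the sleeve is at the second holes, at the height of the ledges' rubber, 55 mm above the desk, 80 mm on the -x side of the tube's axis. Axes as the stand's. Curved ledges with 9 mm lips hold the lamp on the +y and -y sides; the lips are then 108 mm apart (at first too near for the lamp). The -x side is open.
- ring_light_center (a point): Centre of the black ring light, in its hole, 13 mm above its underside. It is 99 to 102 mm across, 26 mm high, about 0.16 kg; its wall, about 19 mm thick, runs from 31 to 50 mm from the centre and can be gripped anywhere with one finger in the hole. It lies flat on the desk and may go into the seat at any yaw.
- dish: Shallow dish with paper fragments, 60 mm across and 14 mm high, standing on the stand's base under the seat. Origin: centre of its underside.
- loupe: Grey folding loupe, 58 x 33 x 14 mm, left of the stand. Origin: centre of its underside.
Not all that is in view belongs to the job. Leave any blue, orange or red look-alike of the part that bears ring_light_center alone.

How it is judged (in metres and radians):
On the way:
1. the sleeve is slid out to the next pair of holes and both buttons stand out there (value of joint sleeve between 0.015 and 0.045 m and value of joint each of button_near, button_far below 0.0015 m), for 0.2 s.
At the end, for the whole second after the job is handed in: Sleeve out at the second pair of holes (joint between 15 and 45 mm), both buttons out to within 1.5 mm; the ring light lies on both ledges between the lips: centre within 7 mm of the seat's, height within 3 mm, tilt under 0.06 rad (all of step 1 and horizontal distance between ring_light_center and seat below 0.007 m and z of ring_light_center in the frame of seat between 0.01 and 0.016 m and angle between ring_light_center's own z axis and vertical below 0.06 rad); the robot touches nothing.
It fails at once if the locked sleeve is pulled or pushed against a button that is out with more than 6 N ((value of joint button_near below 0.003 m and contact force between button_near and sleeve above 6 N) or (value of joint button_far below 0.003 m and contact force between button_far and sleeve above 6 N)).
It fails at once if the ring light is pressed or dropped on the stand with more than 20 N (contact force between ring_light and light_stand above 20 N).
It fails at once if the dish is shifted by more than 15 mm (distance of dish from where it was at the start of the episode above 0.015 m).
It fails at once if the loupe is shifted by more than 20 mm (distance of loupe from where it was at the start of the episode above 0.02 m).
It also fails if it takes over 51 s, if anything falls off the work surface, if the arm or the gripper's body presses on something with over 40 N, if the wrist force passes 120 N, or if a joint passes its speed limit or range.

ROBOT

A 7-joint arm with a two-finger parallel gripper is mounted at the origin on the work surface; the furniture and walls round the work are solid. World frame = base frame: x ahead of the robot, y to its left, z up, the work surface at z = 0. Lengths are in mm, angles in rad, forces in N, time in s.
With the tool pointing down it reaches from about 350 to 775 mm from the base axis. Payload 3.1 kg.
Tool frame: the origin (TCP) lies between the finger pads; the fingertips stand 8 mm ahead of it and the grasp point (between the pads) lies 11 mm behind it; z points along the fingers, y is the line along which they close (so a half turn about z gives the same grasp; the last joint's range is limited). The gripper opens to 85 mm and grips with 20 to 120 N. Pads are 22 mm wide; open, the fingers measure 114 mm over their backs; the gripper's body (76 mm by 85 mm) begins 54 mm behind the grasp point. The pads swing forward as they close: fully open they stand 13 mm farther back than shut.
Start: joints at [1.205, 0.311, 0.014, 1.512, -0.004, 1.319, -0.027], TCP at [175.027, -521.424, 239.304] pointing down, gripper open.
Joint ranges: [-2.7, 2.7], [-0.3, 1.91], [-1.27, 1.3], [0.12, 2.57], [-1.44, 4.58], [0.2, 2.03], [-3.05, 3.05]. Speed limits (rad/s): [2.79, 2.79, 3.14, 3.14, 3.14, 3.14, 3.14].

INTERFACE

Orientations are given as a unit quaternion [x, y, z, w].
In Python, from workcell import arm gives the robot as it stands. Calls block until the motion is done:
- arm.move_pose(position, orientation): joint-space move of the TCP to a pose.
- arm.servo_line(position, rate=150, ori=None, f_stop=None): straight line of the TCP; ori=None keeps the orientation; rate is the mean speed in mm/s. With f_stop (N) it stops when the force on the tool has changed by that much, and returns True; else False.
- arm.move_joints(angles): joint-space move.
- arm.command_gripper(opening, squeeze=None): opening from 0.0 (shut) to 1.0 (fully open); squeeze is the grip in N (None keeps the last); returns when the fingers have stopped.
- arm.wait(seconds).
- arm.ik(position, orientation): joint angles nearest the present ones, or None.
- arm.get_image(name): name is "scene" or "side" or "wrist"; returns the picture (400x640x3 uint8, red, green, blue); there is no depth.
- arm.get_calibration(name): a dict with "fx", "fy", "cx", "cy" (pixels), "k1" (the pictures are not rectified: a ray, as slopes to the right and down, at radius r is drawn at 1 + k1 r^2 times it, then the intrinsics apply), "R" (3x3) and "t" (3): a world point X has camera coordinates R X + t. Camera axes: x right, y down, z forward; pixel columns grow to the right and rows downward; lengths in mm; the calibration is good to about 2 mm. A picture is of the moment at which its call begins: read the wrist's pose just before it. get_calibration takes no time and is no camera call; for the wrist camera it gives the pose at the moment of the call.
A pose or a line that the arm cannot do raises arm.MotionError and nothing moves.
- arm.finish_job(): hands the job in; it is judged then, once.
Readings, each from a call of its own:
- arm.read_time_s(): time.
- arm.read_qpos(): joint angles.
- arm.read_dq(): joint speeds.
- arm.read_effort(): joint torques, N m.
- arm.read_tcp_pos(): TCP position.
- arm.read_ee_rot(): TCP orientation.
- arm.read_force(): force on the tool from outside, world axes, zero at the start.
- arm.read_wrist_torque(): the same for the moment, N m.
- arm.read_gripper_width(): opening from 0.0 (shut) to 1.0 (fully open).
- arm.read_finger_force(): force on a finger pad.
Only numpy, scipy, OpenCV 4.12 (cv2) and the standard library are available. Lean on these libraries where they do the work, as an engineer would, in place of code of your own. Each camera call takes 0.05 s, during which the arm holds its last target. There are 200 camera calls.

## Working session

There is one attempt and no reset: what is moved stays moved. The work goes in short steps, each a Python script; the robot and the scene stay as the last script left them, time stands still between calls to the robot, and variables do not carry over. Pictures are saved under pics/ and viewed, at most 10 in all, crops included, and the job is handed in when it is done.

```bash
mkdir -p pics
cat > h.py <<'E'
import numpy as np, cv2
from workcell import arm
def save(n,f,crop=None,s=1):
    im=arm.get_image(n)[:,:,::-1].copy()
    cv2.imwrite('pics/raw_'+f,im)
    if crop: a,b,c,d=crop; im=im[b:d,a:c]
    if s!=1: im=cv2.resize(im,None,fx=s,fy=s,interpolation=cv2.INTER_CUBIC)
    cv2.imwrite('pics/'+f,im)
def ray(c,u,v):
    d=cv2.undistortPoints(np.array([[[u,v]]],float),np.array([[c['fx'],0,c['cx']],[0,c['fy'],c['cy']],[0,0,1]]),np.array([c['k1'],0,0,0.]))[0,0]
    R=np.array(c['R']);t=np.array(c['t'])
    return -R.T@t, R.T@np.array([d[0],d[1],1])
def onz(c,u,v,z):
    o,d=ray(c,u,v); return o+d*(z-o[2])/d[2]
def proj(c,X):
    p=np.array(c['R'])@np.array(X,float)+np.array(c['t']); x=p[:2]/p[2]; x=x*(1+c['k1']*(x@x))
    return np.array([c['fx']*x[0]+c['cx'],c['fy']*x[1]+c['cy']])
E
python3 - <<'E'
from h import *
save('scene','s1.png');save('side','d1.png')
a=cv2.imread('pics/s1.png');b=cv2.imread('pics/d1.png')
for n in('scene','side'):
    c=arm.get_calibration(n);print(n,c['fx'],c['k1'],-np.array(c['R']).T@np.array(c['t']))
print(arm.read_ee_rot(),arm.read_tcp_pos(),arm.read_time_s())
E
```

```text
scene 514.4559970556076 -0.13769593930799742 [1655.49303648 -447.59281361  970.64246332]
side 520.3353552815531 -0.17475436088515245 [127.98742845 823.77014404 866.41164724]
[ 9.86915255e-01  1.61236182e-01 -2.29418323e-04 -1.05816488e-03] [ 174.79629053 -520.80795799  238.31165844] 0.1
```

View pics/s1.png

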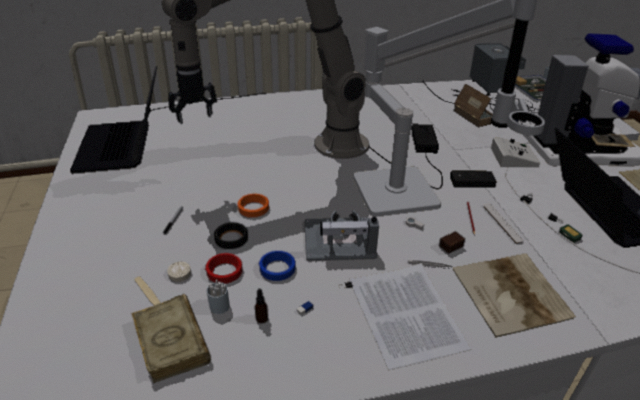

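View pics/d1.png

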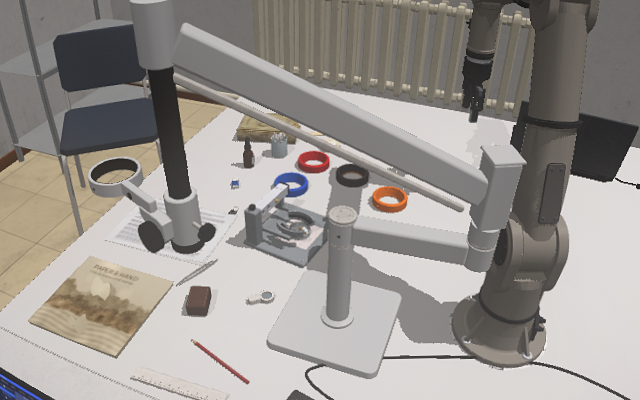

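The black ring is at scene (231,235) and side (352,175). The look-alikes are orange (253,205), red (224,267) and blue (277,265), plus the tall magnifier lamp's head at side (115,177). By colour and position the target is the ring at (231,235). Next I check it in a close crop along with the stand, and measure.

Run:
```python
from h import *
cs=arm.get_calibration('scene');cd=arm.get_calibration('side')
for n,p,z in [('ring',(231,235),13),('stand',(340,245),12),('postknob',(372,220),125),('lampbase',(397,190),5),('lampposttop',(403,113),200),('orange',(253,205),13),('red',(224,267),13),('loupe',(413,223),7)]:
    print(n,onz(cs,*p,z).round())
for n,p,z in [('ring',(352,175),13),('lampbase',(338,318),5),('magbase',(188,235),5),('loupe',(265,297),7)]:
    print(n,onz(cd,*p,z).round())
def tri(p,q):
    o,d=ray(cs,*p);O,D=ray(cd,*q)
    s=np.linalg.lstsq(np.c_[d,-D],O-o,rcond=None)[0];return ((o+s[0]*d+O+s[1]*D)/2).round()
print('lamp post top',tri((403,115),(342,214)),'elbow',tri((376,35),(500,150)))
a=cv2.imread('pics/s1.png')[195:290,200:400];b=cv2.imread('pics/d1.png')[150:270,230:400]
a=cv2.resize(a,(800,380),interpolation=cv2.INTER_CUBIC)
cv2.imwrite('pics/c1.png',a)
b=cv2.resize(b,None,fx=4.6,fy=4.6,interpolation=cv2.INTER_CUBIC);cv2.imwrite('pics/c2.png',b)
```

```text
ring [ 478. -452.   13.]
stand [ 582. -151.   12.]
postknob [626. -77. 125.]
lampbase [340. 104.   5.]
lampposttop [170. 165. 200.]
orange [ 343. -373.   13.]
red [ 610. -480.   13.]
loupe [521.  93.   7.]
ring [ 475. -446.   13.]
lampbase [337.  95.   5.]
magbase [790. -29.   5.]
loupe [510.  98.   7.]
lamp post top [343.  93. 284.] elbow [ 97.  69. 458.]
```

View pics/c1.png

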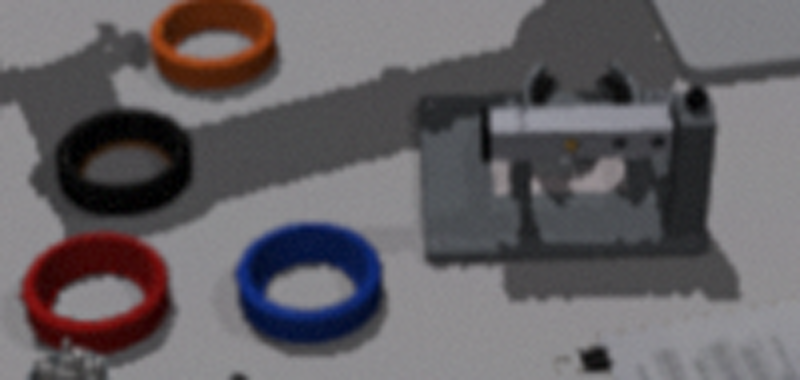

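View pics/c2.png

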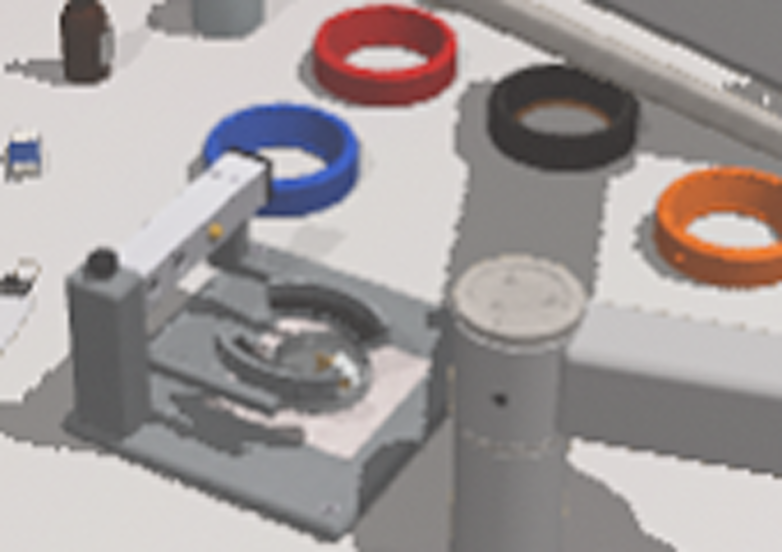

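The crops confirm the black ring at c1 (125,160), the only black one. The stand's far button is at c1 (571,145), i.e. scene (342.8,231.2), and its near button is at c2 (215,230), i.e. side (276.7,200). I'll locate the overhead lamp arm, estimate the stand's pose, and move to look.

Run:
```python
from h import *
cs=arm.get_calibration('scene');cd=arm.get_calibration('side')
def tri(p,q):
    o,d=ray(cs,*p);O,D=ray(cd,*q)
    s=np.linalg.lstsq(np.c_[d,-D],O-o,rcond=None)[0];return ((o+s[0]*d+O+s[1]*D)/2).round(),np.linalg.norm(o+s[0]*d-O-s[1]*D).round()
print('magring',tri((527,122),(115,177)),'head',tri((503,105),(180,215)),'posttop',tri((527,10),(153,30)))
print('armroot',tri((376,45),(503,165)),'armlow',tri((400,115),(360,230)))
B1=onz(cs,342.8,231.2,92);B2=onz(cd,276.7,200,92);print(B1.round(1),B2.round(1))
# base corners: from c1, scale 4 offset 200,195 ; c2 scale 4.6 offset 230,150
for n,p in [('c1 near-right?',(421,100)),('c1 farright',(428,258)),('c1 farleft',(708,250))]:
    print(n,onz(cs,p[0]/4+200,p[1]/4+195,12).round(1))
for n,p in [('c2 farleft',(68,428)),('c2 nearleft',(338,535))]:
    print(n,onz(cd,p[0]/4.6+230,p[1]/4.6+150,12).round(1))
print('knob',onz(cs,695/4+200,97/4+195,122).round(1),onz(cd,102/4.6+230,262/4.6+150,122).round(1))
```

```text
magring (array([670., 291., 410.]), np.float64(1.0)) head (array([531., 309., 387.]), np.float64(7.0)) posttop (array([553., 294., 660.]), np.float64(16.0))
armroot (array([ 89.,  71., 427.]), np.float64(26.0)) armlow (array([304., 100., 264.]), np.float64(1.0))
[ 617.3 -154.5   92. ] [ 586.2 -146.5   92. ]
c1 near-right? [ 448.6 -226.3   12. ]
c1 farright [ 623.  -254.3   12. ]
c1 farleft [653.6 -62.5  12. ]
c2 farleft [633.3 -48.1  12. ]
c2 nearleft [464.4 -23.   12. ]
knob [619.8 -70.2 122. ] [611.6 -61.3 122. ]
```

```bash
cat >> h.py <<'E'
def ori(a): # tool pointing down, tool y axis at world angle a
    p=(a+np.pi/2)/2; return [float(np.cos(p)),float(np.sin(p)),0.,0.]
E
python3 - <<'E'
from h import *
q=arm.ik([560,-160,270],ori(-.155));print(np.round(q,2))
arm.move_pose([560,-160,270],ori(-.155))
c=arm.get_calibration('wrist');save('wrist','w1.png')
print(arm.read_tcp_pos(),arm.read_time_s(),-np.array(c['R']).T@np.array(c['t']),arm.read_force())
import pickle;pickle.dump(c,open('cw1.pkl','wb'))
E
```

```text
[ 0.59  0.41 -0.5   1.35  0.19  1.44 -0.06]
[ 559.30371644 -162.26695402  269.74648853] 2.0667 [569.83663655 -95.42109428 404.25254252] [-0.50833376 -0.29036919  0.59190589]
```

View pics/w1.png

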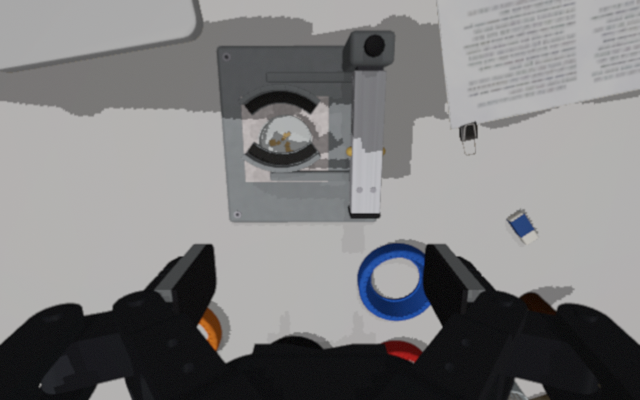

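The wrist view shows the stand. Brass buttons at about (350,152) and (382,152), base corners at (218,47), (229,221) and (379,219).

Run:
```python
from h import *
import pickle;c=pickle.load(open('cw1.pkl','rb'))
im=cv2.imread('pics/raw_w1.png');h=cv2.cvtColor(im,cv2.COLOR_BGR2HSV)
m=cv2.inRange(h,(12,110,70),(32,255,255));m[:135]=0;m[170:]=0;m[:,:342]=0;m[:,392:]=0
n,l,s,ce=cv2.connectedComponentsWithStats(m)
P=[]
for i in range(1,n):
    if s[i,4]>3: print(s[i],ce[i]);P.append(onz(c,*ce[i],92)[:2]);print(P[-1].round(1))
for p in [(218,47),(229,221),(379,219)]: print('base',onz(c,*p,12).round(1))
# sleeve top edges at z=105
g=h
for v in (110,180,205):
    r=im[v].astype(int).sum(1)
    w=[u for u in range(335,400) if r[u]>430]; print(v,min(w),max(w),onz(c,min(w)-.5,v,105).round(1),onz(c,max(w)+.5,v,105).round(1))
```

```text
[347 147   5   9  32] [348.875   151.09375]
[ 588.2 -148.2]
[383 149   2   4   7] [383.57142857 150.42857143]
[ 619.3 -152.6]
base [471.8 -31.   12. ]
base [ 439.2 -222.9   12. ]
base [ 617.6 -248.7   12. ]Traceback (most recent call last):
  File "<stdin>", line 14, in <module>
ValueError: min() iterable argument is empty
```

Run:
```python
from h import *
o=ori(-.155);x,y=603,-150.4
arm.move_pose([x,y,160],o)
p=arm.read_tcp_pos();print(p)
arm.servo_line([x,y,82],rate=80,f_stop=8)
print(arm.read_tcp_pos(),arm.read_force())
arm.command_gripper(0.0,squeeze=40)
print(arm.read_tcp_pos(),arm.read_force(),arm.read_gripper_width()*85,arm.read_finger_force(),arm.read_time_s())
save('wrist','w2.png')
```

```text
[ 602.90603147 -151.08802385  160.40759761]
[ 603.65965508 -150.41034254   82.7347271 ] [-0.81084055 -0.55736733 -0.21592501]
[ 603.42362297 -150.5058023    82.87368156] [-1.06166554 -0.74232359  4.90929075] 25.409446168993824 43.00992161035538 4.3083
```

View pics/w2.png

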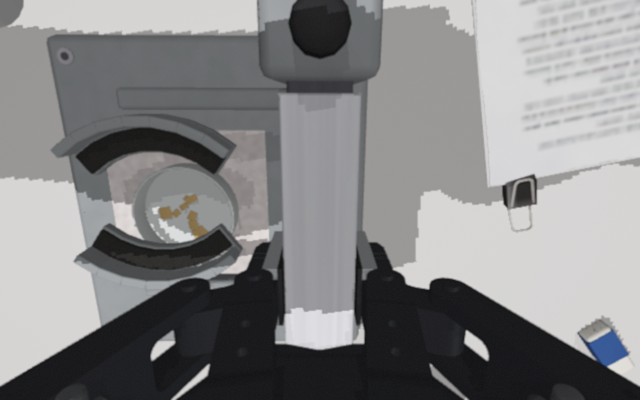

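```bash
cat > pull.py <<'E'
from h import *
d=np.array([-.1544,-.988,0]);P0=np.array([603,-150.4,82.])
def F(): return round(float(-np.dot(arm.read_force(),d)),1)
E
python3 - <<'E'
from pull import *
print(F(),arm.read_time_s())
L=[]
for s in (1,2,4,8,13): arm.servo_line(P0+d*s,rate=10); L.append((s,F()))
print(L,arm.read_time_s(),arm.read_gripper_width()*85)
base=np.mean([f for s,f in L[2:]]);s=13;L=[];stop=False
while s<42:
    s+=.5; st=arm.servo_line(P0+d*s,rate=7); f=F();L.append((s,f,st))
    if f<base-3.5:
        arm.wait(.1)
        if F()<base-3.5: break
    if f>base+5: print('high');break
print(base,L,F(),arm.read_tcp_pos(),arm.read_time_s())
E
```

```text
-1.0 4.3583
[(1, 2.0), (2, 2.1), (4, 5.5), (8, 9.0), (13, 11.6)] 6.4083 25.201979986362556
high
8.700000000000001 [(13.5, 11.5, False), (14.0, 12.3, False), (14.5, 12.7, False), (15.0, 15.0, False)] 15.0 [ 602.95132467 -153.46145175   82.88318441] 7.4083
```

```bash
cat >> pull.py <<'E'
def S(): return round(float(np.mean([np.dot(arm.read_tcp_pos()-P0,d) for _ in range(4)])),1)
E
python3 - <<'E'
from pull import *
print(F(),S(),arm.read_time_s())
L=[];s=15
while s<30:
    s+=.5; arm.servo_line(P0+d*s,rate=10); f=F();x=S();L.append((s,f,x))
    if f>19 or x>8: break
print(L,arm.read_time_s(),arm.read_gripper_width()*85,arm.read_wrist_torque())
E
```

```text
15.0 3.0 7.4083
[(15.5, 14.6, 3.1), (16.0, 14.7, 3.4), (16.5, 14.1, 3.5), (17.0, 14.8, 3.5), (17.5, 16.2, 3.5), (18.0, 16.3, 3.5), (18.5, 17.8, 3.6), (19.0, 17.2, 3.6), (19.5, 18.5, 3.6), (20.0, 18.4, 3.7), (20.5, 19.2, 3.7)] 10.1583 25.540493639498617 [ 3.30561254 -0.18431369 -0.66681635]
```

Run:
```python
from pull import *
L=[];s=20.5
while s<32:
    s+=.7; arm.servo_line(P0+d*s,rate=10); f=F();x=S();L.append((round(s,1),f,x))
    if f>28 or x>6.5: break
print(L,arm.read_time_s(),arm.read_gripper_width()*85,arm.read_tcp_pos())
save('wrist','w3.png',(180,60,460,340),2)
```

```text
[(21.2, 8.5, 11.2)] 10.4083 25.368286605380153 [ 601.6800159  -161.57556043   82.84397706]
```

View pics/w3.png

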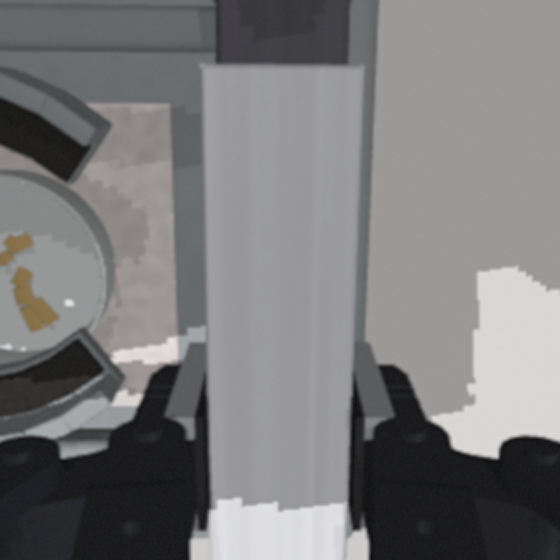

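The sleeve has broken free of the first holes: its post-side end at crop (285,65) now stands clear of the post. I'll continue gently.

Run:
```python
from pull import *
L=[];s=21.2;t0=arm.read_time_s()
while s<36:
    s+=.5; arm.servo_line(P0+d*s,rate=10); f=F();x=S();L.append((round(s,1),f,x))
    if f>16.5 or x>20: break
print(L,t0,arm.read_time_s())
```

```text
[(21.7, 8.6, 13.8), (22.2, 8.1, 14.3), (22.7, 8.1, 14.9), (23.2, 8.9, 15.4), (23.7, 8.3, 15.9), (24.2, 8.5, 16.3), (24.7, 8.5, 16.9), (25.2, 8.5, 17.4), (25.7, 7.7, 17.9), (26.2, 7.5, 18.4), (26.7, 8.1, 18.9), (27.2, 9.3, 19.4), (27.7, 8.1, 19.9), (28.2, 7.8, 20.4)] 10.4583 13.9583
```

Run:
```python
from pull import *
L=[];s=28.2
while s<54:
    s+=.6; arm.servo_line(P0+d*s,rate=10); f=F();x=S();L.append((round(s,1),f,x))
    if f>11.8: break
print(L[-12:],arm.read_time_s())
save('scene','s2.png',(290,190,400,270),7)
```

```text
[(39.6, 6.3, 33.8), (40.2, 6.1, 34.3), (40.8, 6.6, 34.5), (41.4, 7.9, 34.6), (42.0, 7.2, 34.6), (42.6, 7.7, 34.6), (43.2, 9.7, 34.7), (43.8, 9.4, 34.7), (44.4, 10.7, 34.8), (45.0, 10.4, 34.8), (45.6, 11.8, 34.8), (46.2, 12.1, 34.9)] 21.4583
```

View pics/s2.png

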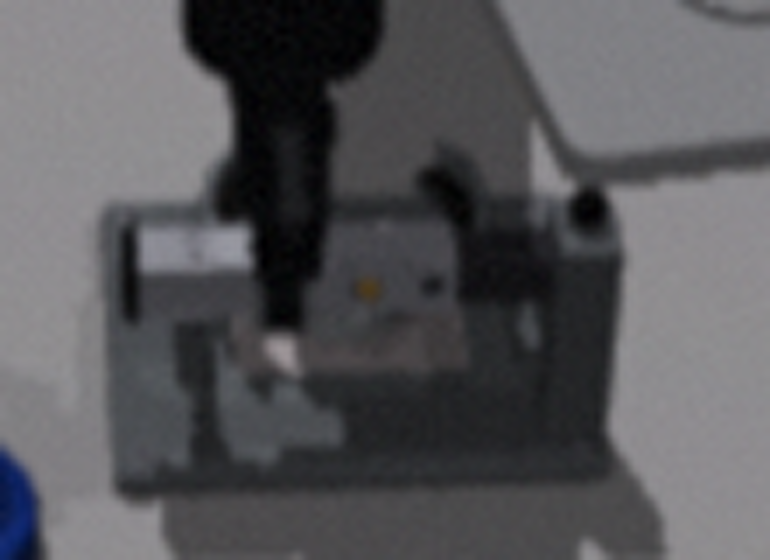

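The sleeve is locked at the second holes: the button is out at crop (368,287) and one more hole remains to its right at (433,287). Now I relax, release, and look at the ring from close.

Run:
```python
from pull import *
import pickle
arm.servo_line(P0+d*35.3,rate=25);print(F(),S())
arm.command_gripper(0.6)
p=P0+d*35;arm.servo_line([p[0],p[1],165],rate=150)
save('side','d3.png')
arm.move_pose([470,-525,230],ori(-.155))
arm.wait(.15)
c=arm.get_calibration('wrist');save('wrist','w4.png');print(arm.read_tcp_pos(),arm.read_time_s())
pickle.dump(c,open('cw4.pkl','wb'))
for k in [(476,-449,26)]: print(proj(c,k))
a=cv2.imread('pics/raw_d3.png')[180:240,230:350];a=cv2.resize(a,None,fx=3.3,fy=3.3)
b=cv2.imread('pics/raw_w4.png');o=np.zeros((600,640,3),np.uint8);o[:400]=b;o[400:598,:396]=a
cv2.imwrite('pics/m4.png',o)
```

```text
0.5 34.8
[ 471.39342793 -523.26301538  229.93709075] 24.7917
[312.26438881  88.80131545]
```

View pics/m4.png

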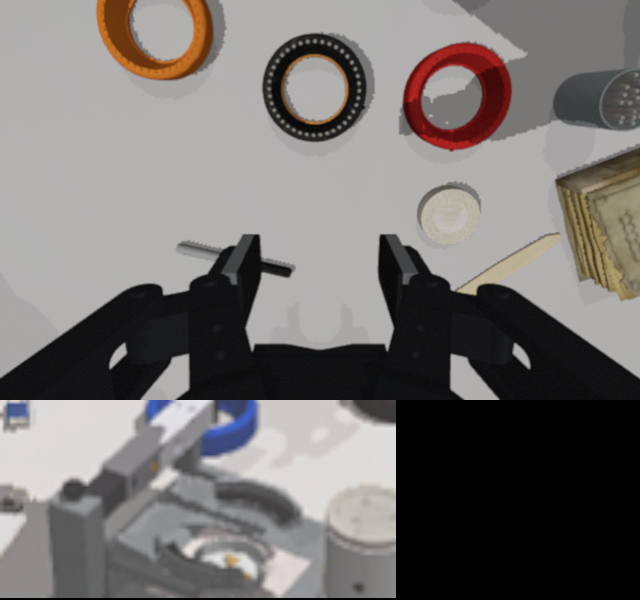

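The near button is out as well (composite (153,466)), and the black ring is centred near (314,88). Now the pick.

Run:
```python
from h import *
import pickle;c=pickle.load(open('cw4.pkl','rb'))
im=cv2.imread('pics/raw_w4.png');g=im.max(2)
m=((g<75)*255).astype(np.uint8);m[160:]=0;m[:,:240]=0;m[:,:]=m; m[:,385:]=0
m=cv2.morphologyEx(m,cv2.MORPH_CLOSE,np.ones((5,5)))
cn=max(cv2.findContours(m,cv2.RETR_EXTERNAL,cv2.CHAIN_APPROX_NONE)[0],key=cv2.contourArea)
(u,v),ax,_=cv2.fitEllipse(cn);print(u,v,ax)
C=onz(c,u,v,26);print(C,np.linalg.norm(onz(c,u+ax[0]/2,v,26)-C))
np.save('ring.npy',C)
a=-.155;o=ori(a);g=C[:2]-40.5*np.array([np.cos(a),np.sin(a)])
arm.move_pose([*g,75],o)
st=arm.servo_line([*g,11],rate=80,f_stop=10)
print(st,arm.read_tcp_pos(),arm.read_force())
arm.command_gripper(0,squeeze=40)
w=arm.read_gripper_width()*85;print(w,arm.read_tcp_pos(),arm.read_force(),arm.read_time_s())
if 14<w<24:
    arm.servo_line([*g,110],rate=150)
    arm.move_pose([515,-235,230],o);arm.wait(.15)
    c=arm.get_calibration('wrist');save('wrist','w5.png');print(arm.read_tcp_pos(),arm.read_time_s())
    pickle.dump(c,open('cw5.pkl','wb'))
```

```text
314.30859375 87.17407989501953 (102.60662078857422, 106.49262237548828)
[ 478.11768149 -447.84489757   26.        ] 47.99276602511502
False [ 438.63765894 -441.87377519   11.50690824] [-0.17759633  0.37650574  0.39436537]
16.18387685600316 [ 438.42659876 -442.14675835   11.88966263] [-3.07269300e-03 -1.19423542e-01  4.67106429e+00] 26.9
[ 513.74434813 -237.24991589  228.64986193] 28.8917
```

View pics/w5.png

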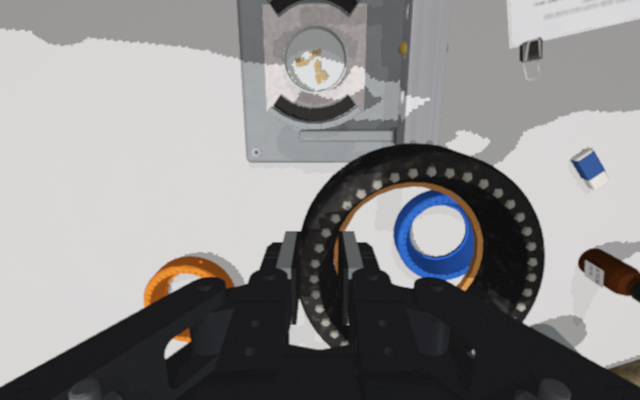

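The ring is held with its centre near (422,255). The moving jaw's ledge arc runs (273,97)–(315,122)–(354,97), and the fixed jaw's arc ends are at the top, (275,8) and (356,8). I'll compute the seat centre and the offset of the held ring.

Run:
```python
from h import *
import pickle
from scipy.optimize import least_squares
a=-.155;X=np.array([np.cos(a),np.sin(a)]);Y=np.array([-np.sin(a),np.cos(a)])
mid=np.array([603.4,-150.4]);loc=lambda p:np.array([(p[:2]-mid)@X,(p[:2]-mid)@Y]).round(1)
def circ(P,r=None):
    f=(lambda q:np.hypot(P[:,0]-q[0],P[:,1]-q[1])-(q[2] if r is None else r))
    q=least_squares(f,[*P.mean(0),50],loss='soft_l1').x;return q.round(1),np.abs(f(q)).mean().round(2)
def arcs(cf,f,rois):
    c=pickle.load(open(cf,'rb'));im=cv2.imread(f);h=im.max(2)
    for (x0,y0,x1,y1,sgn) in rois:
        m=np.zeros(h.shape,np.uint8);m[y0:y1,x0:x1]=(h[y0:y1,x0:x1]<55)*255
        n,l,s,ce=cv2.connectedComponentsWithStats(m);i=1+s[1:,4].argmax();print(f,s[i])
        O=[];I=[]
        for u in range(s[i,0]+4,s[i,0]+s[i,2]-4):
            vs=np.where(l[:,u]==i)[0]
            if len(vs):
                e=[vs.min()-.5,vs.max()+.5]
                if sgn<0:e=e[::-1]
                I.append(onz(c,u,e[0],55)[:2]);O.append(onz(c,u,e[1],55)[:2])
        for n_,P in(('in',I),('out',O)):
            P=np.array([loc(p) for p in P]);print(n_,circ(P),'extreme y',P[:,1].min(),P[:,1].max(), 'x',P[:,0].min(),P[:,0].max())
arcs('cw1.pkl','pics/raw_w1.png',[(235,82,330,118,-1),(235,135,330,175,1)])
arcs('cw5.pkl','pics/raw_w5.png',[(262,90,370,130,1),(262,0,370,20,-1)])
# held ring: inner rim dots / outer ellipse on top plane
c=pickle.load(open('cw5.pkl','rb'));print('btn',loc(onz(c,404,48,92)))
tcp=np.array([515,-235])
im=cv2.imread('pics/raw_w5.png');g=im.min(2)
m=((g>95)&(im.max(2)<215)).astype(np.uint8)*255;m[:150]=0
n,l,s,ce=cv2.connectedComponentsWithStats(m)
P=np.array([ce[i] for i in range(1,n) if 25<s[i,4]<130 and s[i,2]<15 and s[i,3]<15 and 295<ce[i][0]<550 and ce[i][1]<350]);print(len(P))
W=np.array([onz(c,*p,242)[:2] for p in P]);q,e=circ(W);print('held',q,e,np.array(q[:2])-tcp,'expected',40.5*X)
```

```text
pics/raw_w1.png [245  91  71  23 849]
in (array([-80. ,  -3.7,  45.7]), np.float64(0.33)) extreme y 31.4 41.9 x -111.1 -50.2
out (array([-80.6,  -0.8,  54.1]), np.float64(0.21)) extreme y 43.7 53.1 x -110.5 -50.1
pics/raw_w1.png [248 144  68  21 713]
in (array([-79.8,  34.6,  43.6]), np.float64(0.33)) extreme y -9.3 1.9 x -110.0 -50.5
out (array([-81.6,  34.6,  54.2]), np.float64(0.31)) extreme y -19.7 -10.4 x -110.6 -50.6
pics/raw_w5.png [275  97  79  24 869]
in (array([-80.4,   1.8,  45.9]), np.float64(0.37)) extreme y -47.1 -33.6 x -110.5 -50.5
out (array([-81.5,  -2.8,  50.9]), np.float64(0.26)) extreme y -53.9 -43.0 x -110.8 -50.3
pics/raw_w5.png [270   0  31  13 200]
in (array([-149.2,  129.3,  104.7]), np.float64(0.54)) extreme y 31.7 39.6 x -112.1 -94.3
out (array([-1.030000e+02,  1.456941e+05,  1.456530e+05]), np.float64(0.0)) extreme y 41.1 41.1 x -111.8 -94.2
btn [-14.1   0.2]
28
held [ 552.7 -244.8   42.2] 0.65 [37.7 -9.8] expected [40.014467   -6.25239402]
```

Run:
```python
from h import *
a=-.155;X=np.array([np.cos(a),np.sin(a)]);Y=np.array([-np.sin(a),np.cos(a)])
seat=np.array([603.4,-150.4])-80.3*X-.4*Y;T=seat-39.7*X;o=ori(a)
arm.move_pose([*T,130],o)
arm.servo_line([*T,90],rate=60);arm.wait(.3)
p=np.mean([arm.read_tcp_pos() for _ in range(6)],0);e=T-p[:2];print('err',e.round(2),p[2],arm.read_force())
T2=T+np.clip(e,-4,4)
arm.servo_line([*T2,80],rate=40)
st=arm.servo_line([*T2,65],rate=15,f_stop=3.5)
p=np.mean([arm.read_tcp_pos() for _ in range(6)],0);print(st,p,T,arm.read_force(),arm.read_time_s())
save('side','d5.png',(225,150,345,240),6)
```

```text
err [-0.22  0.05] 90.30971589048569 [ 0.18712741  1.11942979 -2.14409809]
True [ 484.30301565 -132.21690293   66.71316364] [ 484.77686427 -132.2695927 ] [ 0.14318152 -0.58579674  5.00046069] 31.875
```

View pics/d5.png

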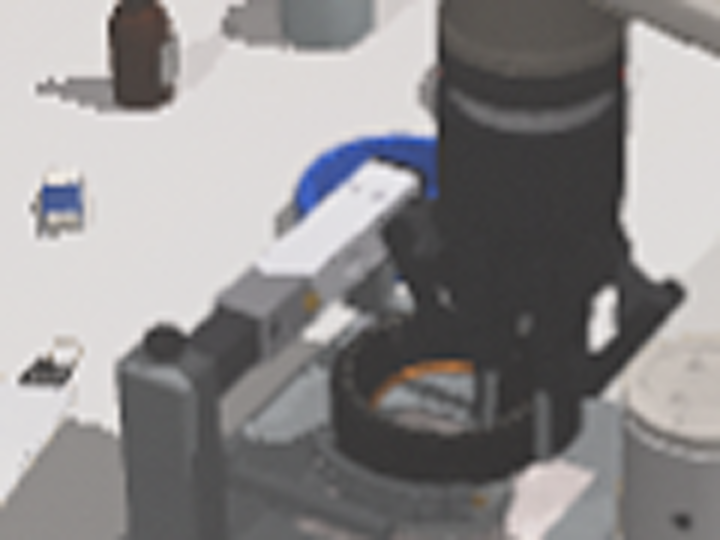

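The ring touched at 54.8 mm, which matches the ledge height, and it lies between the jaws. That was my last picture (11 viewed, one over the limit of 10). I'll release and check numerically from here.

Run:
```python
from h import *
from scipy.optimize import least_squares
a=-.155;X=np.array([np.cos(a),np.sin(a)]);Y=np.array([-np.sin(a),np.cos(a)])
mid=np.array([603.4,-150.4]);p=arm.read_tcp_pos()
arm.command_gripper(0.55);print(arm.read_force())
arm.servo_line([p[0],p[1],150],rate=80)
q=mid-70*X-85*Y
arm.move_pose([*q,230],ori(a));arm.wait(.2)
c=arm.get_calibration('wrist');save('wrist','w6.png');print(arm.read_time_s())
im=cv2.imread('pics/raw_w6.png');g=im.min(2)
u,v=proj(c,[*(mid-80*X),81]);print(u,v)
m=((im.max(2)<75)*255).astype(np.uint8);mm=np.zeros_like(m);cv2.circle(mm,(int(u),int(v)),75,255,-1);m&=mm
m=cv2.morphologyEx(m,cv2.MORPH_CLOSE,np.ones((5,5)))
cns,hi=cv2.findContours(m,cv2.RETR_CCOMP,cv2.CHAIN_APPROX_NONE)
for cn in sorted(cns,key=cv2.contourArea)[-3:]:
    if len(cn)>20:
        e=cv2.fitEllipse(cn);w=onz(c,*e[0],81)[:2]-mid;print(np.round(e[0],1),np.round(e[1],1),'local',(w@X).round(1),(w@Y).round(1))
h=cv2.cvtColor(im,cv2.COLOR_BGR2HSV);b=cv2.inRange(h,(12,110,70),(32,255,255))
for s in(-18,18):
    k=proj(c,[*(mid+s*X),92]);x,y=k.astype(int);print(k,b[max(y-6,0):y+7,x-7:x+8].sum()//255)
```

```text
[ 0.27171431  0.470094   -0.06247613]
34.3583
308.8752151881477 74.38334983331403
[308.4  76.7] [81.1 85.8] local -80.4 -1.7
[308.1  72.2] [124.6 139.7] local -80.6 1.6
[391.92606697  73.75402446] 65
[440.52255649  73.85654928] 0
```

```bash
python3 -c "
from workcell import arm
print(arm.finish_job(),arm.read_time_s())"
```

```text
the job is handed in; nothing more can be done
the job is handed in; nothing more can be done
```

I handed the job in at about 34 s without seeing a verdict: the sleeve is locked at the second holes and the ring light lies on the jaws about 2 mm or less from the seat's centre; the far button was only seen out before release, and I viewed 11 pictures, one over the limit.

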